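# Set the stock tags on the bench board

### The arm

A 6-joint arm with a two-finger parallel gripper is mounted at the origin on a cart in front of the work surface, level with it; the furniture and walls round the work are solid. World frame = base frame: x ahead of the robot, y to its left, z up, the work surface at z = 0. Lengths are in mm, angles in rad, forces in N, time in s.
With the tool pointing down it reaches from about 350 to 775 mm from the base axis. Payload 7.3 kg.
Tool frame: the origin (TCP) lies between the finger pads; the fingertips stand 25 mm ahead of it and the grasp point (between the pads) lies 6 mm ahead of it; z points along the fingers, y is the line along which they close (so a half turn about z gives the same grasp; the last joint's range is limited). The gripper opens to 92 mm and grips with 3 to 60 N. Pads are 19 mm wide; open, the fingers measure 130 mm over their backs; the gripper's body (75 mm by 190 mm) begins 47 mm behind the grasp point.
Start: joints at [-1.487, 0.342, 1.524, -0, 1.275, -0.146], TCP at [119.607, -511.211, 251.741] pointing down, gripper open.
Joint ranges: [-2.53, 2.53], [-0.77, 2.02], [0.04, 2.7], [-1, 4.14], [0.28, 2.66], [-3.11, 3.11]. Speed limits (rad/s): [2.57, 2.57, 3.14, 3.14, 3.14, 3.14].

### API

Orientations are given as [roll, pitch, yaw] about the fixed x, y, z axes, in that order (R = Rz(yaw) Ry(pitch) Rx(roll)).
In Python, from plant import bot gives the robot as it stands.
- The arm moves only by the tool play_rows, never from a script. Its argument "commands" is a list of rows, each an object of numbers: "x", "y", "z": the shift along the tool's x, y, z in m; "twist": the turn about the tool's z in degrees. In form: [{"x": .., "y": .., "z": .., "twist": ..}, ...]. A call has exactly 8 rows; each row is the pose to reach, as a shift and turn from the pose commanded when the call began, along the tool's axes at that moment; what a row does not reach only later rows make up. A row lasts 1/10 s, in which the tool goes at most 50 mm and 8.59 degrees, less where a joint would pass 70% of its speed; a pose out of reach is approached as far as the arm can. A call with a gripper value outside its range is refused whole. "jaw" is the closure, from 0 (fully open) to 1 (shut), set as the call begins (left out, the last holds). The fingers move at their own pace and stop on an object; the grip force is fixed at half the most. Time passes only in rows, so rows that repeat a pose let the fingers close, or fill a call up. It gives the time, the measured TCP pose, the force, the opening and the grip force at its end, in the units of the state.
- bot.get_obs(): the state, without advancing time (a new reading comes with each control period).
- bot.capture(name): name is "scene" or "top" or "wrist"; returns a dict with "pixels" (384x512x3 uint8, red, green, blue), "fx", "fy", "cx", "cy" (pixels), "eye" and "rotation" of the camera in the world. Camera axes: x right, y down, z forward; pixel columns grow to the right and rows downward; lengths in mm; the calibration is good to about 2 mm. A picture is of the moment at which its call begins. There is no depth.
- bot.close_job(): hands the job in; it is judged then, once.
The state is a dict: "time": time; "joint_positions": joint angles; "dq": joint speeds; "tau": joint torques, N m; "tool_pos": TCP position; "tcp_rot": TCP orientation; "contact_force": force on the tool from outside, world axes, zero at the start; "moment": the same for the moment, N m; "grip_width": finger opening in mm; "finger_force": force on a finger pad.
Only numpy, scipy, OpenCV 4.12 (cv2) and the standard library are available. Lean on these libraries where they do the work, as an engineer would, in place of code of your own. Each camera call takes 0.05 s, during which the arm holds its last target. There are 200 camera calls.

### The job

On the stock board each bin has a hinged tag on a post in front of it; swung over to the right the tag shows its disc face (in stock), swung to the left its bar face (reorder). With a fingertip, gently push over every tag that is wrong, so that the tags of the bins full of bottles, and only those, show the disc and the empty bin's tag shows the bar, each tag swung well over to its side. Do not pinch the tags, and leave the bottles in the bins and the other things on the bench where they are.

Things in the scene. Friction and masses are not known exactly. Their poses are not given: they have to be found in the camera images.
- board: the stock board: grey slab 200 x 330 x 8 mm lying fixed on the worktop (its place and yaw vary), a low aluminium lip along its rear edge. Origin: centre of its underside; its own x axis points to its rear (away from the robot when unturned), y to its left, z up. Three lanes at y = -105, 0, +105 mm in its frame; in each lane a tag stand in front (at x = -35 mm) and a bin behind (at x = +50 mm)
- stand_1: one of three tag stands, a fixed upright post (base 28 mm across, post about 6 mm, top 88 mm above the board); it is in any of the three lanes. Origin: on the hinge axis (vertical) at the board's top face, z = 8 mm above the worktop; its axes are parallel to the board's
- tag_1 (a joint): swing of the tag on stand_1, rad, about the vertical post: 0 points to the board's front (-x of the board, toward the robot), positive swings its free edge to the board's right (-y), negative to the left (+y); stops at -0.87 and +0.87. Above 0 it presents its disc face to the front, below 0 its bar face. Light friction hinge (about 0.012 N m, well under 1 N at the edge): it stays wherever it is left
- face_1 (a point): centre of the tag on stand_1: flat aluminium plate 4 mm thick, 30 mm from the hinge axis to this point; the plate runs from 5 to 55 mm from the axis and from 33 to 87 mm above the worktop. A dark disc (30 mm) on the face that looks to +y of this point, a dark bar (34 x 9 mm, level) on the other; the point's -x points from the hinge to the free edge
- stand_2: one of three tag stands, a fixed upright post (base 28 mm across, post about 6 mm, top 88 mm above the board); it is in any of the three lanes. Origin: on the hinge axis (vertical) at the board's top face, z = 8 mm above the worktop; its axes are parallel to the board's
- tag_2 (a joint): swing of the tag on stand_2, rad, about the vertical post: 0 points to the board's front (-x of the board, toward the robot), positive swings its free edge to the board's right (-y), negative to the left (+y); stops at -0.87 and +0.87. Above 0 it presents its disc face to the front, below 0 its bar face. Light friction hinge (about 0.012 N m, well under 1 N at the edge): it stays wherever it is left
- face_2 (a point): centre of the tag on stand_2: flat aluminium plate 4 mm thick, 30 mm from the hinge axis to this point; the plate runs from 5 to 55 mm from the axis and from 33 to 87 mm above the worktop. A dark disc (30 mm) on the face that looks to +y of this point, a dark bar (34 x 9 mm, level) on the other; the point's -x points from the hinge to the free edge
- stand_3: one of three tag stands, a fixed upright post (base 28 mm across, post about 6 mm, top 88 mm above the board); it is in any of the three lanes. Origin: on the hinge axis (vertical) at the board's top face, z = 8 mm above the worktop; its axes are parallel to the board's
- tag_3 (a joint): swing of the tag on stand_3, rad, about the vertical post: 0 points to the board's front (-x of the board, toward the robot), positive swings its free edge to the board's right (-y), negative to the left (+y); stops at -0.87 and +0.87. Above 0 it presents its disc face to the front, below 0 its bar face. Light friction hinge (about 0.012 N m, well under 1 N at the edge): it stays wherever it is left
- face_3 (a point): centre of the tag on stand_3: flat aluminium plate 4 mm thick, 30 mm from the hinge axis to this point; the plate runs from 5 to 55 mm from the axis and from 33 to 87 mm above the worktop. A dark disc (30 mm) on the face that looks to +y of this point, a dark bar (34 x 9 mm, level) on the other; the point's -x points from the hinge to the free edge
- bin_a: grey open bin, 66 x 66 x 40 mm, fixed on the board in any of the three lanes, its front wall 52 mm behind its lane's post; stands full, with four small dropper bottles whose tips reach 85 mm above the worktop. Origin: centre of its underside; its lane is that of the stand 85 mm in front of it (the other stands are 135 mm or more away)
- bin_b: grey open bin, 66 x 66 x 40 mm, fixed on the board in any of the three lanes, its front wall 52 mm behind its lane's post; stands full, with four small dropper bottles whose tips reach 85 mm above the worktop. Origin: centre of its underside; its lane is that of the stand 85 mm in front of it (the other stands are 135 mm or more away)
- bin_c: grey open bin, 66 x 66 x 40 mm, fixed on the board in any of the three lanes, its front wall 52 mm behind its lane's post; the empty one. Origin: centre of its underside; its lane is that of the stand 85 mm in front of it (the other stands are 135 mm or more away)
- bottle_a1: loose dropper bottle, about 27 mm across, 70 mm tall, standing in bin_a; origin: centre of its underside. To be left alone
- bottle_a2: loose dropper bottle, about 27 mm across, 70 mm tall, standing in bin_a; origin: centre of its underside. To be left alone
- bottle_a3: loose dropper bottle, about 27 mm across, 70 mm tall, standing in bin_a; origin: centre of its underside. To be left alone
- bottle_a4: loose dropper bottle, about 27 mm across, 70 mm tall, standing in bin_a; origin: centre of its underside. To be left alone
- bottle_b1: loose dropper bottle, about 25 mm across, 74 mm tall, standing in bin_b; origin: centre of its underside. To be left alone
- bottle_b2: loose dropper bottle, about 25 mm across, 74 mm tall, standing in bin_b; origin: centre of its underside. To be left alone
- bottle_b3: loose dropper bottle, about 25 mm across, 74 mm tall, standing in bin_b; origin: centre of its underside. To be left alone
- bottle_b4: loose dropper bottle, about 25 mm across, 74 mm tall, standing in bin_b; origin: centre of its underside. To be left alone
- marker: bystander: pen 135 mm long, 17 mm thick, lying left of the board; origin: centre of its underside
- specimen_jar: bystander: jar 48 mm across, 70 mm tall with a broad screw lid, right of the board; origin: centre of its underside
- tally_counter: bystander: round hand counter 55 x 73 x 23 mm, right of the board; origin: centre of its underside

How it is judged:
By the outcome, as a careful person would: the job done as asked, in the order asked, and still so for the second after the job is handed in, with the robot touching nothing.
It also fails if it takes over 38 s, if anything falls off the work surface, if the arm or the gripper's body presses on something with over 40 N, if the wrist force passes 120 N, or if a joint passes its speed limit or range.

## Working session

There is one attempt and no reset: what is moved stays moved. The work goes in short steps, Python scripts to look and compute and a tool call to move; the robot and the scene stay as the last step left them, time stands still between calls to the robot, and variables do not carry over. Pictures are saved under pics/ and viewed, at most 10 in all, crops included, and the job is handed in when it is done.

Besides the shell and the picture viewer there is one more tool, called after "Emit:" in YAML: its name, and indented under it one key for each argument. play_rows: Moves the arm, as the interface text tells. Its arguments: {"type":"object","properties":{"commands":{"type":"array"},"jaw":{"type":"number"}},"required":["commands"]}

```bash
mkdir -p pics; python3 - <<'E'
from plant import bot
import cv2,numpy as np,pickle
d={}
for n in("scene","top"):
    c=bot.capture(n);d[n]=c;cv2.imwrite(f"pics/{n}0.png",cv2.resize(c["pixels"][:,:,::-1],(800,600),interpolation=cv2.INTER_CUBIC))
    print(n,c["fx"],c["cx"],c["cy"],np.round(c["eye"]),np.round(c["rotation"],3).tolist())
pickle.dump(d,open("c0.pkl","wb"))
o=bot.get_obs();print(o["time"],o["tool_pos"],o["tcp_rot"],o["grip_width"])
E
```

```text
scene 444.4012392208288 247.69639549627152 191.18373201870924 [ 133.  784. 1065.] [-2.429, 0.017, -2.715]
top 480.9171099168364 249.26081573407956 202.70971499746037 [-136. -164. 1613.] [-2.736, 0.008, -1.336]
0.1 [ 119.56920715 -510.86959589  251.15179806] [-3.14028902e+00 -1.80737313e-04  2.29778300e-01] 91.39602229963218
```

View pics/scene0.png

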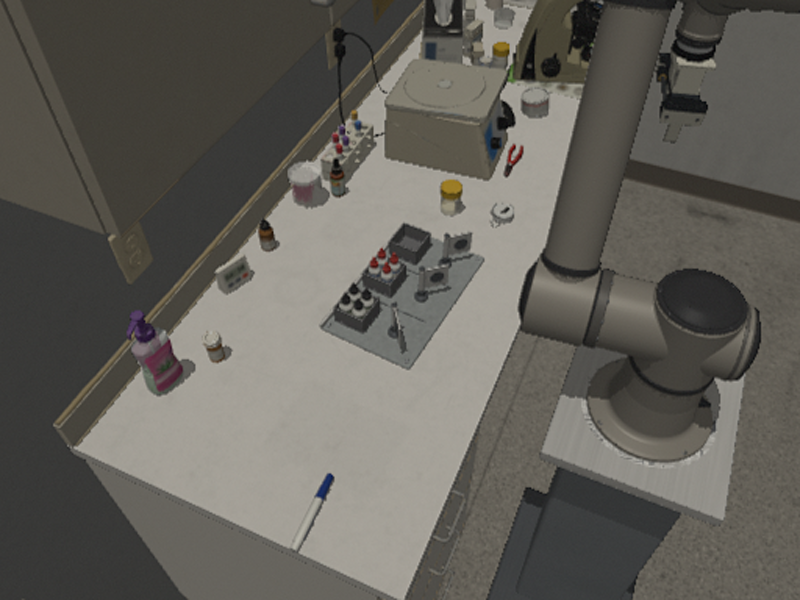

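View pics/top0.png

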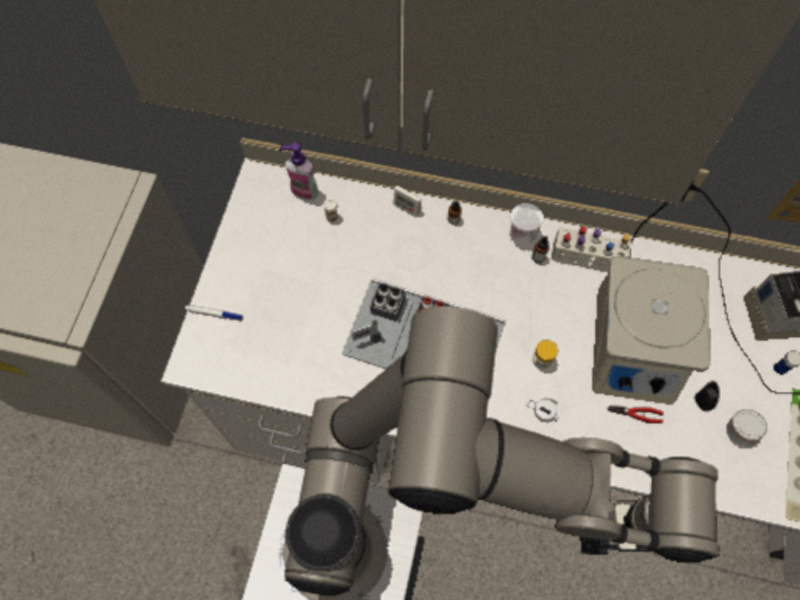

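The scene view shows the black-capped bin (355,305), the red-capped bin (385,270) and the empty bin (410,242). Board corners are at (321,326), (408,366), (484,262) and (410,224). Next I'll zoom in on the tags and work out the board pose.

```bash
cat >h.py <<'E'
import numpy as np,pickle,cv2
from scipy.spatial.transform import Rotation as R
def rot(c): return R.from_euler("xyz",c["rotation"]).as_matrix()
def plane(c,u,v,z):
    d=rot(c)@np.array([(u-c["cx"])/c["fx"],(v-c["cy"])/c["fy"],1]); e=np.array(c["eye"],float); return e+d*(z-e[2])/d[2]
def proj(c,p):
    q=rot(c).T@(np.array(p,float)-c["eye"]); return q[0]/q[2]*c["fx"]+c["cx"],q[1]/q[2]*c["fy"]+c["cy"]
E
python3 - <<'E'
from h import *
d=pickle.load(open("c0.pkl","rb"));c=d["scene"]
s=.64
for u,v in[(321,326),(408,366),(484,262),(410,224)]: print(np.round(plane(c,u*s,v*s,8),1))
for u,v in[(373,281),(344,353)]: print("top",np.round(plane(d["top"],u*s,v*s,8),1))
im=c["pixels"][135:240,195:320,::-1];cv2.imwrite("pics/crop.png",cv2.resize(im,None,fx=5.6,fy=5.6,interpolation=cv2.INTER_CUBIC))
E
```

```text
[616.6  75.6   8. ]
[423.8  94.6   8. ]
[ 383.1 -214.4    8. ]
[ 571.6 -259.6    8. ]
top [611.5  68.    8. ]
top [419.4  88.3   8. ]
```

View pics/crop.png

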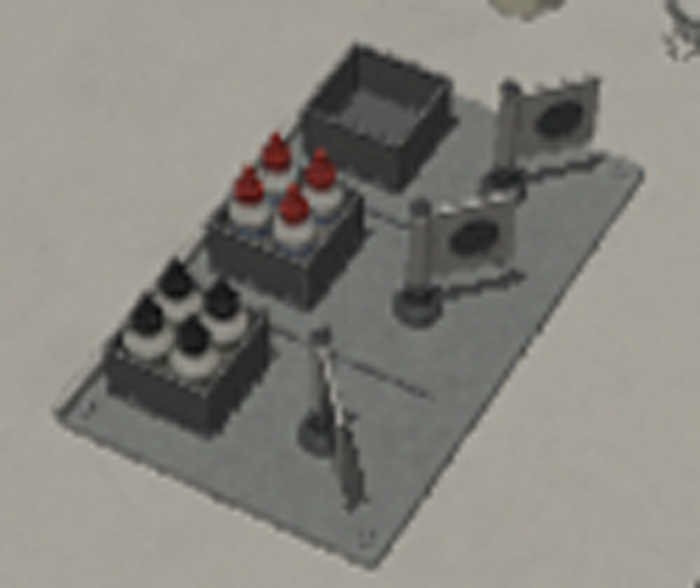

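```bash
cat >fit.py <<'E'
from h import *
from scipy.optimize import least_squares as ls
c=pickle.load(open("c0.pkl","rb"))["scene"]
def bw(q,p): # board->world
    a=q[2];return np.array([q[0]+np.cos(a)*p[0]-np.sin(a)*p[1],q[1]+np.sin(a)*p[0]+np.cos(a)*p[1],p[2]])
if __name__=="__main__":
    f=5.6;px=lambda u,v:np.array([195+u/f,135+v/f])
    B=[((100,165,8),(57,413)),((-100,165,8),(373,566)),((-100,-165,8),(642,172)),
       ((-35,-105,96),(511,83)),((-35,0,96),(420,203)),((-35,105,96),(320,332)),
       ((17,138,48),(105,375-5)),((17,72,48),(270,345)),((17,-33,48),(365,215)),((17,-72-0,48),(455,105))]
    B=[b for b in B if not(b[0][1]in(138,))and b[0][0]!=17]
    r=ls(lambda q:np.concatenate([np.array(proj(c,bw(q,p)))-px(*m) for p,m in B]),[500,-75,-.12],loss="soft_l1")
    q=r.x;print(q,np.degrees(q[2]),np.round(r.fun.reshape(-1,2),1).tolist());np.save("q.npy",q)
    for y in(-105,0,105):
        print("post",y,np.round(bw(q,(-35,y,0)),1))
        for t in(-.87,-.6,-.3,0,.3,.6,.87):
            P=[(np.array(proj(c,bw(q,(-35-55*np.cos(t),y-55*np.sin(t),z))))-[195,135])*f for z in(87,33)]
            print(t,np.round(P).tolist())
E
python3 fit.py
```

```text
[ 5.01411899e+02 -7.43269624e+01 -1.08821497e-01] -6.235012492555138 [[-0.9, 0.4], [-0.1, 0.1], [1.2, -0.8], [-0.1, 0.1], [-0.0, -0.2], [0.1, -0.1]]
post -105 [ 455.2 -174.9    0. ]
-0.87 [[532.0, 164.0], [527.0, 231.0]]
-0.6 [[557.0, 158.0], [551.0, 225.0]]
-0.3 [[581.0, 146.0], [574.0, 213.0]]
0 [[598.0, 129.0], [591.0, 197.0]]
0.3 [[607.0, 110.0], [600.0, 177.0]]
0.6 [[607.0, 89.0], [600.0, 157.0]]
0.87 [[600.0, 71.0], [593.0, 139.0]]
post 0 [466.6 -70.5   0. ]
-0.87 [[440.0, 289.0], [437.0, 355.0]]
-0.6 [[467.0, 282.0], [463.0, 349.0]]
-0.3 [[492.0, 269.0], [488.0, 336.0]]
0 [[510.0, 251.0], [506.0, 318.0]]
0.3 [[520.0, 230.0], [515.0, 297.0]]
0.6 [[521.0, 208.0], [516.0, 274.0]]
0.87 [[514.0, 188.0], [509.0, 255.0]]
post 105 [478.   33.9   0. ]
-0.87 [[340.0, 426.0], [340.0, 491.0]]
-0.6 [[368.0, 419.0], [367.0, 483.0]]
-0.3 [[395.0, 404.0], [393.0, 469.0]]
0 [[415.0, 384.0], [413.0, 450.0]]
0.3 [[426.0, 361.0], [424.0, 427.0]]
0.6 [[428.0, 337.0], [425.0, 402.0]]
0.87 [[421.0, 315.0], [419.0, 381.0]]
```

The pose fit is good to about 1 px, with yaw at -6.2°. The right tag (empty bin) is at about +0.8, which is wrong. The middle tag (red) is at about +0.8, which is right. The left tag (black) is at about -0.8, which is wrong. I'll push the right and left tags with the closed fingers.

```bash
cat >go.py <<'E'
from fit import *
from plant import bot
import sys
q=np.load("q.npy")
def go(*ts):
    o=bot.get_obs();Rm=R.from_euler("xyz",o["tcp_rot"]).as_matrix();p=np.array(o["tool_pos"])
    print(round(o["time"],2),np.round(p,1),"yaw err deg(twist)",round(np.degrees(o["tcp_rot"][2]-q[2]),2),o["grip_width"],"board",np.round(R.from_euler("z",-q[2]).apply(p-[q[0],q[1],0]),1))
    for t in ts:print(t,np.round(bw(q,t),0),np.round(Rm.T@(bw(q,t)-p)/1000,4))
if __name__=="__main__": go(*[tuple(map(float,a.split(",")))for a in sys.argv[1:]])
E
python3 go.py -65,-185,200 -65,-185,87 -65,-106,87
```

```text
0.1 [ 119.6 -510.9  251.2] yaw err deg(twist) 19.4 91.39602229963218 board [-332.2 -475.4  251.2]
(-65.0, -185.0, 200.0) [ 417. -251.  200.] [ 0.3485 -0.1851  0.0515]
(-65.0, -185.0, 87.0) [ 417. -251.   87.] [ 0.3484 -0.185   0.1645]
(-65.0, -106.0, 87.0) [ 425. -173.   87.] [ 0.3747 -0.2595  0.1646]
```

Emit:
play_rows:
  commands:
    - {"x":0.04,"y":-0.02,"z":0.0,"twist":3}
    - {"x":0.085,"y":-0.043,"z":0.0,"twist":6}
    - {"x":0.13,"y":-0.065,"z":0.0,"twist":9}
    - {"x":0.175,"y":-0.09,"z":0.01,"twist":12}
    - {"x":0.22,"y":-0.115,"z":0.02,"twist":15}
    - {"x":0.265,"y":-0.14,"z":0.03,"twist":17}
    - {"x":0.31,"y":-0.163,"z":0.04,"twist":19.4}
    - {"x":0.348,"y":-0.185,"z":0.05,"twist":19.4}
  jaw: 1

```text
time: 0.9
tool_pos: [414.4, -253.2, 202.3]
tcp_rot: [3.141, -0.0, -0.11]
contact_force: [0.5, -1.4, -0.2]
grip_width: 32.3
finger_force: 0.0
```

```bash
python3 go.py -65,-185,87 -65,-106,87
```

```text
0.9 [ 414.4 -253.2  202.3] yaw err deg(twist) -0.07 32.325392427285934 board [ -67.1 -187.3  202.3]
(-65.0, -185.0, 87.0) [ 417. -251.   87.] [ 0.002  -0.0023  0.1153]
(-65.0, -106.0, 87.0) [ 425. -173.   87.] [ 0.0019 -0.0813  0.1153]
```

Emit:
play_rows:
  commands:
    - {"x":0,"y":0,"z":0.0}
    - {"x":0,"y":0,"z":0.02}
    - {"x":0,"y":0,"z":0.045}
    - {"x":0,"y":0,"z":0.07}
    - {"x":0,"y":0,"z":0.095}
    - {"x":0,"y":0,"z":0.113}
    - {"x":0,"y":0,"z":0.113}
    - {"x":0,"y":0,"z":0.113}

```text
invalid input at $.commands[0]: expected keys x, y, z, twist
```

```bash
python3 go.py -65,-106,87; python3 -c "
from plant import bot;import cv2
cv2.imwrite('pics/w1.png',cv2.resize(bot.capture('wrist')['pixels'][:,:,::-1],(640,480)))"
```

```text
0.9 [ 414.4 -253.2  202.3] yaw err deg(twist) -0.07 32.325392427285934 board [ -67.1 -187.3  202.3]
(-65.0, -106.0, 87.0) [ 425. -173.   87.] [ 0.0019 -0.0813  0.1153]
```

View pics/w1.png

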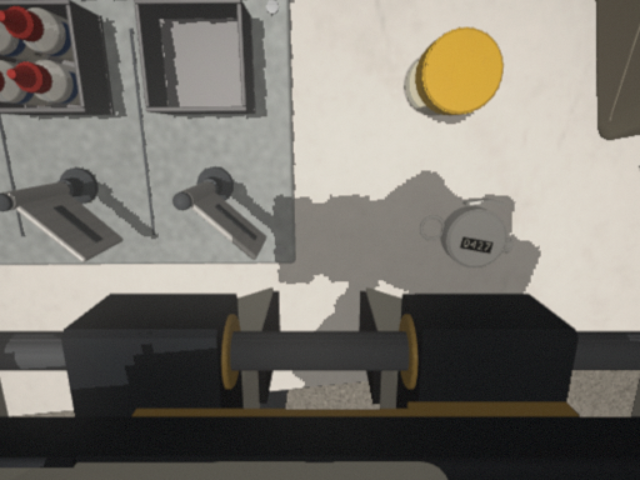

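The wrist view shows both tags at about +0.8: right tag at (235,225), middle tag at (75,225), each showing the bar on its hidden side. The counter at (475,237) is well clear. The move was refused because the rows had no twist key, so I'll resend it.

Emit:
play_rows:
  commands:
    - {"x":0,"y":0,"z":0.0,"twist":0}
    - {"x":0,"y":0,"z":0.02,"twist":0}
    - {"x":0,"y":0,"z":0.045,"twist":0}
    - {"x":0,"y":0,"z":0.07,"twist":0}
    - {"x":0,"y":0,"z":0.095,"twist":0}
    - {"x":0,"y":0,"z":0.113,"twist":0}
    - {"x":0,"y":0,"z":0.113,"twist":0}
    - {"x":0,"y":0,"z":0.113,"twist":0}

```text
time: 1.75
tool_pos: [412.7, -255.7, 90.1]
tcp_rot: [3.141, 0.0, -0.11]
contact_force: [-0.9, 0.5, 0.5]
grip_width: 0.2
finger_force: 0.0
```

```bash
python3 go.py -65,-106,87; python3 -c "
from plant import bot;import cv2
cv2.imwrite('pics/w2.png',cv2.resize(bot.capture('wrist')['pixels'][:,:,::-1],(640,480)))"
```

```text
1.75 [ 412.7 -255.7   90.1] yaw err deg(twist) -0.07 0.16930054484329107 board [ -68.5 -189.9   90.1]
(-65.0, -106.0, 87.0) [ 425. -173.   87.] [ 0.0034 -0.0839  0.0031]
```

View pics/w2.png

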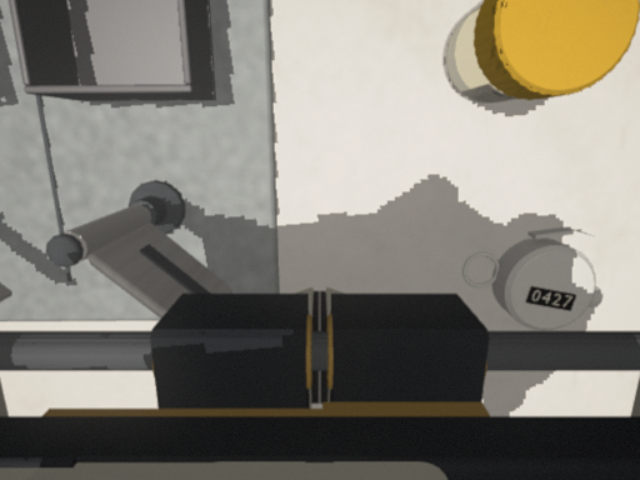

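The wrist view shows the closed fingertips at (318,300), to the right of the right tag (165,270) and clear of it. I'll push slowly to the left.

Emit:
play_rows:
  commands:
    - {"x":0.003,"y":-0.006,"z":0.003,"twist":0}
    - {"x":0.003,"y":-0.012,"z":0.003,"twist":0}
    - {"x":0.003,"y":-0.018,"z":0.003,"twist":0}
    - {"x":0.003,"y":-0.024,"z":0.003,"twist":0}
    - {"x":0.003,"y":-0.03,"z":0.003,"twist":0}
    - {"x":0.003,"y":-0.036,"z":0.003,"twist":0}
    - {"x":0.003,"y":-0.042,"z":0.003,"twist":0}
    - {"x":0.003,"y":-0.048,"z":0.003,"twist":0}

```text
time: 2.6
tool_pos: [421.4, -206.8, 86.7]
tcp_rot: [3.141, -0.0, -0.109]
contact_force: [-0.3, -0.9, 0.1]
grip_width: 0.2
finger_force: 0.2
```

Emit:
play_rows:
  commands:
    - {"x":0,"y":-0.005,"z":0,"twist":0}
    - {"x":0,"y":-0.01,"z":0,"twist":0}
    - {"x":0,"y":-0.015,"z":0,"twist":0}
    - {"x":0,"y":-0.02,"z":0,"twist":0}
    - {"x":0,"y":-0.025,"z":0,"twist":0}
    - {"x":0,"y":-0.03,"z":0,"twist":0}
    - {"x":0,"y":-0.035,"z":0,"twist":0}
    - {"x":0,"y":-0.035,"z":0,"twist":0}

```text
time: 3.4
tool_pos: [425.0, -171.9, 86.6]
tcp_rot: [-3.141, 0.0, -0.108]
contact_force: [0.9, 0.7, 0.2]
grip_width: 0.6
finger_force: 0.0
```

```bash
python3 go.py -65,-106,87; python3 -c "
from plant import bot;import cv2,numpy as np
a=cv2.resize(bot.capture('wrist')['pixels'][:,:,::-1],(400,300))
s=bot.capture('scene')['pixels'][:,:,::-1][135:240,195:320]
cv2.imwrite('pics/w3.png',np.hstack([a,cv2.resize(s,(400,300))]))"
```

```text
3.4 [ 425.  -171.9   86.6] yaw err deg(twist) 0.03 0.5843977052559581 board [ -65.3 -105.3   86.6]
(-65.0, -106.0, 87.0) [ 425. -173.   87.] [ 0.0003  0.0007 -0.0004]
```

View pics/w3.png

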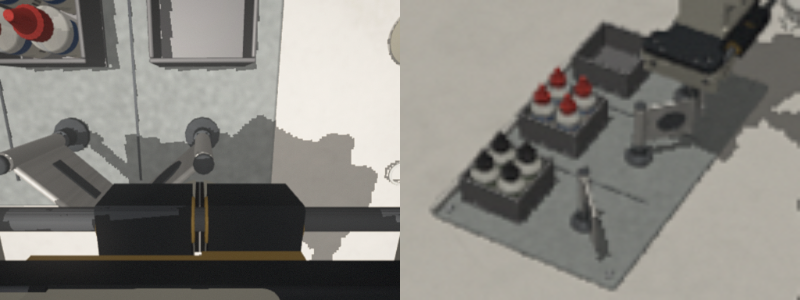

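The right tag has swung left, with its disc side at (170,172) in the left panel. I'll back off and lift, then check the angle.

Emit:
play_rows:
  commands:
    - {"x":0,"y":0.01,"z":0,"twist":0}
    - {"x":0,"y":0.03,"z":0,"twist":0}
    - {"x":0,"y":0.04,"z":-0.02,"twist":0}
    - {"x":0,"y":0.04,"z":-0.06,"twist":0}
    - {"x":0,"y":0.04,"z":-0.1,"twist":0}
    - {"x":0,"y":0.02,"z":-0.113,"twist":0}
    - {"x":0,"y":0.0,"z":-0.113,"twist":0}
    - {"x":0,"y":0.0,"z":-0.113,"twist":0}

```text
time: 4.3
tool_pos: [425.1, -171.9, 200.3]
tcp_rot: [3.141, -0.001, -0.108]
contact_force: [-0.1, 0.1, -0.1]
grip_width: 0.2
finger_force: 0.0
```

```bash
python3 - <<'E'
from go import *
c=bot.capture('wrist');pickle.dump(c,open('w4.pkl','wb'))
cv2.imwrite('pics/w4.png',cv2.resize(c['pixels'][:,:,::-1],(640,480)))
print(c["eye"],c["rotation"],c["fx"])
for y in(-105,0,105):
    print(y,"post",np.round(np.array(proj(c,bw(q,(-35,y,96))))*1.25))
    for t in(-.87,-.7,-.5,.5,.7,.87):print(t,[np.round(np.array(proj(c,bw(q,(-35-55*np.cos(t),y-55*np.sin(t),z))))*1.25).tolist()for z in(87,33)])
go((-65,185,200),(-65,185,87))
E
```

```text
[ 496.23585381 -180.05218602  333.5229405 ] [ 2.87778186e+00 -8.42977995e-04 -1.67944139e+00] 336.3895128336629
-105 post [318. 209.]
-0.87 [[249.0, 263.0], [261.0, 242.0]]
-0.7 [[260.0, 274.0], [270.0, 250.0]]
-0.5 [[275.0, 283.0], [282.0, 258.0]]
0.5 [[360.0, 283.0], [353.0, 258.0]]
0.7 [[375.0, 274.0], [366.0, 250.0]]
0.87 [[386.0, 263.0], [375.0, 242.0]]
0 post [134. 209.]
-0.87 [[78.0, 263.0], [118.0, 242.0]]
-0.7 [[90.0, 274.0], [128.0, 250.0]]
-0.5 [[106.0, 283.0], [142.0, 258.0]]
0.5 [[191.0, 283.0], [212.0, 258.0]]
0.7 [[205.0, 274.0], [224.0, 250.0]]
0.87 [[215.0, 263.0], [232.0, 242.0]]
105 post [-51. 209.]
-0.87 [[-93.0, 263.0], [-24.0, 242.0]]
-0.7 [[-80.0, 274.0], [-13.0, 250.0]]
-0.5 [[-63.0, 283.0], [1.0, 258.0]]
0.5 [[22.0, 283.0], [71.0, 258.0]]
0.7 [[35.0, 274.0], [82.0, 250.0]]
0.87 [[44.0, 263.0], [90.0, 242.0]]
4.35 [ 425.1 -172.7  199.9] yaw err deg(twist) 0.07 0.34872840596714544 board [ -65.2 -106.1  199.9]
(-65, 185, 200) [457. 117. 200.] [ 6.000e-04 -2.911e-01 -2.000e-04]
(-65, 185, 87) [457. 117.  87.] [ 0.0005 -0.2911  0.1128]
```

View pics/w4.png

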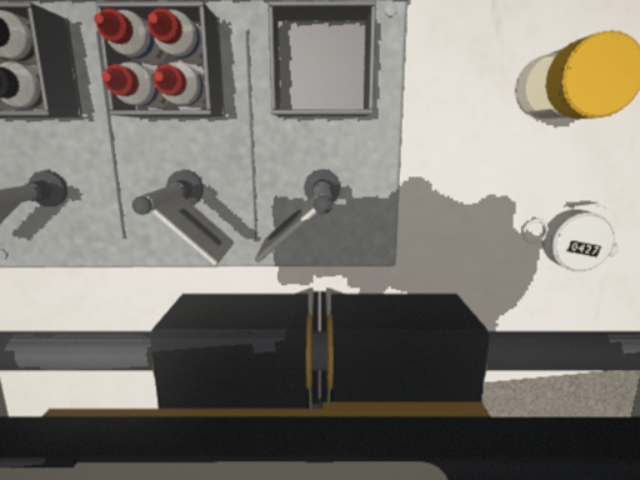

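The right tag now sits at about -0.83: free edge at (255,260), post at (322,203). The middle tag is at about +0.8, with its free edge at (220,264). Next is the left tag, as a mirror of the first push.

Emit:
play_rows:
  commands:
    - {"x":0,"y":-0.035,"z":0,"twist":0}
    - {"x":0,"y":-0.08,"z":0,"twist":0}
    - {"x":0,"y":-0.125,"z":0,"twist":0}
    - {"x":0,"y":-0.17,"z":0,"twist":0}
    - {"x":0,"y":-0.215,"z":0,"twist":0}
    - {"x":0,"y":-0.26,"z":0,"twist":0}
    - {"x":0,"y":-0.291,"z":0,"twist":0}
    - {"x":0,"y":-0.291,"z":0,"twist":0}

```text
time: 5.15
tool_pos: [457.3, 118.8, 199.1]
tcp_rot: [-3.141, 0.0, -0.105]
contact_force: [0.2, -0.7, -0.7]
grip_width: 0.6
finger_force: 0.0
```

Emit:
play_rows:
  commands:
    - {"x":0,"y":0,"z":0.0,"twist":0}
    - {"x":0,"y":0,"z":0.02,"twist":0}
    - {"x":0,"y":0,"z":0.045,"twist":0}
    - {"x":0,"y":0,"z":0.07,"twist":0}
    - {"x":0,"y":0,"z":0.095,"twist":0}
    - {"x":0,"y":0,"z":0.113,"twist":0}
    - {"x":0,"y":0,"z":0.113,"twist":0}
    - {"x":0,"y":0,"z":0.113,"twist":0}

```text
time: 5.95
tool_pos: [457.1, 115.4, 86.8]
tcp_rot: [3.141, 0.0, -0.111]
contact_force: [0.1, 1.7, -0.1]
grip_width: 0.5
finger_force: 0.0
```

```bash
python3 go.py -65,105.5,87; python3 -c "
from plant import bot;import cv2
cv2.imwrite('pics/w5.png',cv2.resize(bot.capture('wrist')['pixels'][:,:,::-1],(640,480)))"
```

```text
5.95 [457.1 115.4  86.8] yaw err deg(twist) -0.1 0.46919818224349374 board [-64.7 183.8  86.8]
(-65.0, 105.5, 87.0) [448.  38.  87.] [-0.0002  0.0783 -0.0001]
```

View pics/w5.png

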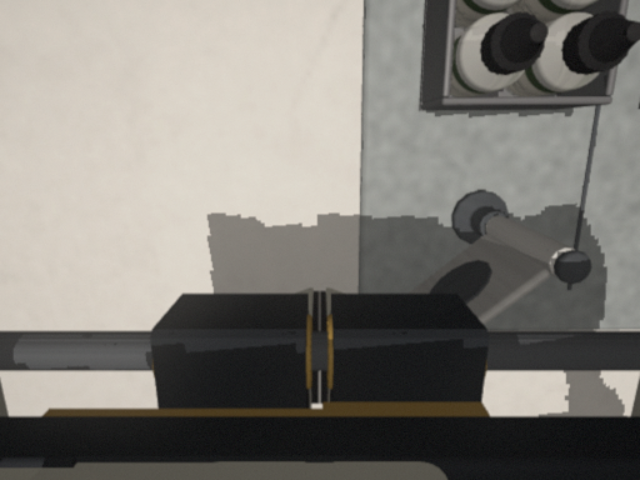

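The fingers at (318,300) are left of the left tag, whose disc face is at (462,283). I'll push right.

Emit:
play_rows:
  commands:
    - {"x":0,"y":0.006,"z":0,"twist":0}
    - {"x":0,"y":0.012,"z":0,"twist":0}
    - {"x":0,"y":0.018,"z":0,"twist":0}
    - {"x":0,"y":0.024,"z":0,"twist":0}
    - {"x":0,"y":0.03,"z":0,"twist":0}
    - {"x":0,"y":0.036,"z":0,"twist":0}
    - {"x":0,"y":0.042,"z":0,"twist":0}
    - {"x":0,"y":0.045,"z":0,"twist":0}

```text
time: 6.8
tool_pos: [451.8, 71.3, 86.6]
tcp_rot: [3.141, -0.0, -0.109]
contact_force: [-0.6, 1.0, -0.1]
grip_width: 0.1
finger_force: 0.2
```

Emit:
play_rows:
  commands:
    - {"x":0,"y":0.005,"z":0,"twist":0}
    - {"x":0,"y":0.01,"z":0,"twist":0}
    - {"x":0,"y":0.015,"z":0,"twist":0}
    - {"x":0,"y":0.02,"z":0,"twist":0}
    - {"x":0,"y":0.025,"z":0,"twist":0}
    - {"x":0,"y":0.03,"z":0,"twist":0}
    - {"x":0,"y":0.033,"z":0,"twist":0}
    - {"x":0,"y":0.033,"z":0,"twist":0}

```text
time: 7.6
tool_pos: [448.2, 38.7, 86.7]
tcp_rot: [3.141, 0.0, -0.109]
contact_force: [0.6, 0.9, -1.1]
grip_width: 0.5
finger_force: 0.0
```

Emit:
play_rows:
  commands:
    - {"x":0,"y":-0.01,"z":0,"twist":0}
    - {"x":0,"y":-0.03,"z":0,"twist":0}
    - {"x":0,"y":-0.04,"z":-0.02,"twist":0}
    - {"x":0,"y":-0.04,"z":-0.06,"twist":0}
    - {"x":0,"y":-0.04,"z":-0.1,"twist":0}
    - {"x":0,"y":-0.02,"z":-0.113,"twist":0}
    - {"x":0,"y":0.0,"z":-0.113,"twist":0}
    - {"x":0,"y":0.0,"z":-0.113,"twist":0}

```text
time: 8.4
tool_pos: [448.3, 38.5, 200.3]
tcp_rot: [3.141, -0.001, -0.11]
contact_force: [0.3, -0.4, 0.9]
grip_width: 0.5
finger_force: 0.0
```

```bash
python3 - <<'E'
from go import *
c=bot.capture('wrist')
s=bot.capture('scene')['pixels'][:,:,::-1][135:240,195:320]
cv2.imwrite('pics/w6.png',np.hstack([cv2.resize(c['pixels'][:,:,::-1],(480,360)),cv2.resize(s,(320,360))]))
k=480/512
for y in(0,105):
    print(y,"post",np.round(np.array(proj(c,bw(q,(-35,y,96))))*k))
    for t in(.5,.7,.87):print(t,[np.round(np.array(proj(c,bw(q,(-35-55*np.cos(t),y-55*np.sin(t),z))))*k).tolist()for z in(87,33)])
go()
E
```

```text
0 post [378. 157.]
0.5 [[399.0, 212.0], [372.0, 194.0]]
0.7 [[411.0, 205.0], [382.0, 188.0]]
0.87 [[420.0, 197.0], [389.0, 181.0]]
105 post [240. 157.]
0.5 [[272.0, 213.0], [267.0, 194.0]]
0.7 [[283.0, 205.0], [276.0, 188.0]]
0.87 [[292.0, 198.0], [283.0, 181.0]]
8.5 [448.1  39.7 199.5] yaw err deg(twist) -0.04 0.5562261075437102 board [-65.4 107.6 199.5]
```

View pics/w6.png

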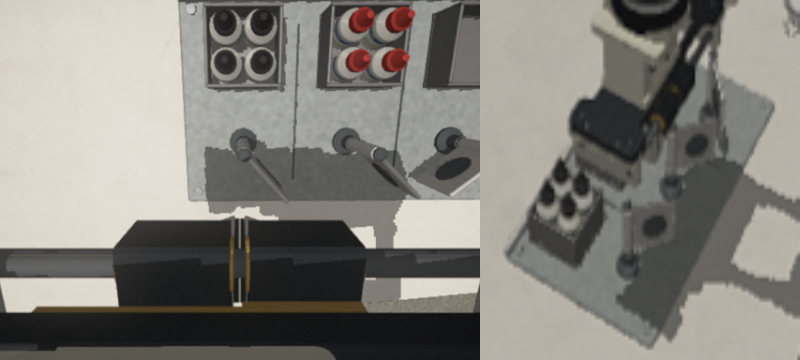

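The left tag is now at about +0.72 (post (243,152), edge (288,202)) and the middle at about +0.8. The right tag still shows its disc face to the left camera side at (452,165), so it is swung left. The arm is clear of everything, so I'm handing in.

```bash
python3 -c "
from plant import bot
print(bot.close_job())"
```

```text
the job is handed in; nothing more can be done
None
```

I pushed over the two wrong tags and handed the job in: both full bins' tags now show the disc (left about +0.72 rad, middle left untouched at about +0.8) and the empty right bin's tag shows the bar (about -0.83). These angles are read from the camera images, and no verdict came back.

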